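Slide the load-resistor board home on its heatsink rails

TASK

On the heatsink chassis, push the resistor board along its rails with a fingertip behind its upright rear flange, towards the chassis's upright back wall, until you feel it drop into the locating notches; it must end lying flat and fully down in them. Slide it gently, never pinch or lift it, leave the other things on the bench alone, and finish with the hand clear.

Things in the scene. Friction and masses are not known exactly. Their poses are not given: they have to be found in the camera images.
- chassis: Fixed aluminium heatsink chassis, 140 (x) x 315 (y) x 36 mm block with side fins; origin at the centre of its underside on the bench, z up. On top, along its y, run four steel strips 6 mm high (tops at 42 mm), the rails, between side guides (inner faces x = +-56.5, tops at 61 mm). The board is pushed towards +y, where an upright wall 75 mm high stands; the -y end is open.
- notch (a point): Mid-way between the two front notches, at strip-top height (42 mm): chassis x = 0, y = +97.5 mm. The front notches are 18 mm long gaps through the outer strips (x = +-42.5 to 55.5); the same gaps for the rear feet are in the inner strips (x = +-26 to 40) 110 mm behind, at y = -12.5 mm. The upright wall (inner face y = +151.5) is 34 mm beyond a seated board and is not its stop.
- seat (a point): Where the board's origin lies when it is fully seated: fixed on the chassis at x = 0, y = +42.5, z = 36 mm, axes as the chassis. Clearance lets a seated board lie up to 3 mm either way along y and 1.5 mm along x.
- board: Loose board, about 0.8 kg: aluminium plate 110 (x) x 150 (y) x 6 mm on four feet 8 mm high, with six ribbed brass-coloured resistors (tops at 30 mm). Origin at its centre, level with the feet's soles; axes as the chassis. It slides with its origin 42 mm above the bench and drops 6 mm into the notches, all feet together. It starts 60 to 120 mm short of the seat; sliding takes a few newtons.
- push_face (a point): Centre of the face to push: the outer (-y) face of the upright flange at the board's rear, 110 mm wide and 6 mm thick, reaching from 14 to 44 mm above the board's origin (the plate's edge below it, 8 to 14 mm, is flush). The point is at board x = 0, y = -75, z = 26 mm; axes as the board, push along +y. Pushing on hard after the drop tends to tip the board's rear up.
- multimeter: Bystander: loose multimeter, 84 x 150 x 42 mm, lying flat on the bench on the chassis's +x side. Origin at the centre of its underside.
- capacitor: Bystander: loose upright can capacitor, 35 mm diameter, 60 mm high, on the chassis's -x side. Origin at the centre of its underside.
- fluxjar: Bystander: loose upright jar, 50 mm diameter, 50 mm high, on the chassis's +x side. Origin at the centre of its underside.
Not all that is in view belongs to the job. Several things have the shape of the board; the one meant has the colours described above.

How it is judged (in metres and radians):
On the way, in this order (a step that is already met when the one before it is completed fails the run):
1. the board slides along on top of the rails over the last 50 mm (y of board in the frame of seat between -0.05 and 0.012 m and z of board in the frame of seat between 0.004 and 0.01 m), for 0.05 s.
2. the board drops into the notches (z of board in the frame of seat below 0.002 m and horizontal distance between board and seat below 0.006 m), for 0.1 s.
At the end, for the whole second after the job is handed in: The board is at rest in the notches: its origin within 6 mm (level) and 2 mm (height) of the seat, tilted less than 0.025 rad and straight on the chassis within 0.05 rad (all of step 2 and z of board in the frame of seat above -0.002 m and angle between board's own z axis and vertical below 0.025 rad and angle between the y axis of board and the y axis of chassis, either way round below 0.05 rad and linear speed of board below 0.01 m/s); the robot touches nothing.
It fails at once if the board is lifted more than 8 mm above the rails (z of board in the frame of seat above 0.014 m).
It fails at once if the board is tipped more than 0.15 rad (angle between board's own z axis and vertical above 0.15 rad).
It fails at once if the board is rammed: the fingers press on it with more than 70 N (contact force between the fingers and board above 70 N).
It fails at once if the flange or a resistor is pinched: the fingers press on the board with more than 30 N while the grasp point is not behind the push face (contact force between the fingers and board above 30 N and y of the grasp point in the frame of push_face above 0 m).
It fails at once if the multimeter, the capacitor or the jar is moved more than 20 mm (distance of any of multimeter, capacitor, fluxjar from where it was at the start of the episode above 0.02 m).
It also fails if it takes over 40 s, if anything falls off the work surface, if the arm or the gripper's body presses on something with over 40 N, if the wrist force passes 120 N, or if a joint passes its speed limit or range.

ROBOT

A 6-joint arm with a two-finger parallel gripper is mounted at the origin on the work surface. World frame = base frame: x ahead of the robot, y to its left, z up, the work surface at z = 0. Lengths are in m, angles in degrees, forces in N, time in s.
With the tool pointing down it reaches from about 0.3 to 0.825 m from the base axis. Payload 5.4 kg.
Tool frame: the origin (TCP) lies midway between the tips of the shut fingers; the grasp point (between the pads) lies 19 mm behind it (env.hold_point_z is the y of the grasp point in the tool frame, in m); y points along the fingers, x is the direction in which the jaws open and shut, and the axes are right-handed (so a half turn about y gives the same grasp; the last joint's range is limited). The gripper opens to 92 mm and grips with 3 to 60 N. Pads are 20 mm wide; open, the fingers measure 128 mm over their backs; the gripper's body (75 mm by 189 mm) begins 69 mm behind the grasp point.
Start: joints at [53.279, 9.076, 91.501, -0, 79.423, -12.038], TCP at [0.24, 0.522, 0.183] pointing down, gripper open.
Joint ranges: [-166.64, 166.64], [-54.1, 131.32], [10.49, 154.53], [-73.88, 253.88], [9.74, 151.15], [-171.62, 171.62]. Speed limits (degrees/s): [147.25, 147.25, 180, 180, 180, 180].

INTERFACE

Orientations are given as [roll, pitch, yaw] about the fixed x, y, z axes, in that order (R = Rz(yaw) Ry(pitch) Rx(roll)).
In Python, from bench import env gives the robot as it stands. The module is installed in compiled form; this text tells all that it offers.
- The arm moves only by the tool arm_command, never from a script. Its arguments are lists of equal length, an entry for each row: "hand": the gripper's target within -1 to 1 (shut at 1, half-way at 0, fully open at -1); "delta_pos": the shift along the tool's x, y, z in cm, a list of three; "roll": the turn about the tool's y in rad. In form: {"hand": [hand, ...], "delta_pos": [[x, y, z], ...], "roll": [roll, ...]}. A call has 1 to 20 rows; each row is the pose to reach, as a shift and turn from the pose commanded when the call began, along the tool's axes at that moment; what a row does not reach only later rows make up. A row lasts 1/12 s, in which the tool goes at most 41.7 mm and 7.16 degrees, less where a joint would pass 70% of its speed; a pose out of reach is approached as far as the arm can. A call with a gripper value outside its range is refused whole. The fingers move at their own pace and stop on an object; "grip_force" is the grip in N (left out, the last holds). Time passes only in rows, so rows that repeat a pose let the fingers close. It gives the time, the measured TCP pose, the force and the opening at its end, in the units of the state.
- env.get_obs(): the state, without advancing time (a new reading comes with each control period).
- env.snapshot(name): name is "scene" or "top" or "wrist"; returns a dict with "image" (420x560x3 uint8, red, green, blue), "vertical_fov" (degrees; the focal length in pixels is half the picture's height over the tangent of half this angle, whatever the lens; pixels are square), "cx", "cy" (the principal point, pixels), "extrinsics" (4x4, takes a point from camera to world coordinates). Camera axes: x right, y up, looking along -z (the intrinsics and any distortion apply to the point x, -y, -z); pixel columns grow to the right and rows downward; lengths in m; the calibration is good to about 2 mm. A picture is of the moment at which its call begins. There is no depth.
- env.finish_job(): hands the job in, once; it reports no verdict.
The state is a dict: "time": time; "q": joint angles; "qd": joint speeds; "joint_efforts": joint torques, N m; "ee_pos": TCP position; "ee_rot": TCP orientation; "force": force on the tool from outside, world axes, zero at the start; "wrist_torque": the same for the moment, N m; "finger_gap": finger opening in m.
Only numpy, scipy, OpenCV 4.12 (cv2) and the standard library are available. Lean on these libraries where they do the work, as an engineer would, in place of code of your own. Each camera call takes 0.05 s, during which the arm holds its last target. There are 200 camera calls.

## Working session

There is one attempt and no reset: what is moved stays moved. The work goes in short steps, Python scripts to look and compute and a tool call to move; the robot and the scene stay as the last step left them, time stands still between calls to the robot, and variables do not carry over. Pictures are saved under pics/ and viewed, about 8 in all and at most 12, crops included, and the job is handed in when it is done.

Besides the shell and the picture viewer there is one more tool, called after "Call:" in YAML: its name, and indented under it one key for each argument. arm_command: Moves the arm, as the interface text tells. Its arguments: {"type":"object","properties":{"hand":{"type":"array"},"delta_pos":{"type":"array"},"roll":{"type":"array"},"grip_force":{"type":"number"}},"required":["hand","delta_pos","roll"]}

```bash
mkdir -p pics
python3 - <<'E'
from bench import env
import cv2,numpy as np,pickle
o=env.get_obs();print({k:np.round(v,3) for k,v in o.items()})
for n in("scene","top"):
    s=env.snapshot(n);pickle.dump(s,open(n+".pkl","wb"))
    cv2.imwrite(f"pics/{n}0.png",s["image"][:,:,::-1]);print(n,s["vertical_fov"],s["cx"],s["cy"],np.round(s["extrinsics"],3),[k for k in s])
E
```

```text
{'time': np.float64(0.0), 'q': array([ 53.28 ,   9.114,  91.571,  -0.   ,  79.425, -12.041]), 'qd': array([-0.018,  0.094,  0.013,  0.057,  0.003, -0.039]), 'joint_efforts': array([-0.0000e+00, -3.8556e+01, -3.2211e+01,  7.0000e-02,  3.8000e-02,
       -0.0000e+00]), 'ee_pos': array([0.24 , 0.522, 0.182]), 'ee_rot': array([-89.977,   0.107,  65.321]), 'force': array([ 0.065, -0.203,  0.129]), 'wrist_torque': array([-0.019, -0.007,  0.   ]), 'finger_gap': np.float64(0.092)}
scene 47.98782793432599 276.0597221640621 209.42805817901095 [[ 0.691 -0.61   0.387  0.935]
 [ 0.723  0.59  -0.36  -0.354]
 [-0.008  0.529  0.849  0.909]
 [ 0.     0.     0.     1.   ]] ['image', 'vertical_fov', 'cx', 'cy', 'extrinsics']
top 45.36016153125794 273.83992999016937 214.13856503877065 [[ 0.029  0.997 -0.065  0.48 ]
 [-1.     0.029 -0.008 -0.002]
 [-0.006  0.065  0.998  0.971]
 [ 0.     0.     0.     1.   ]] ['image', 'vertical_fov', 'cx', 'cy', 'extrinsics']
```

View pics/scene0.png

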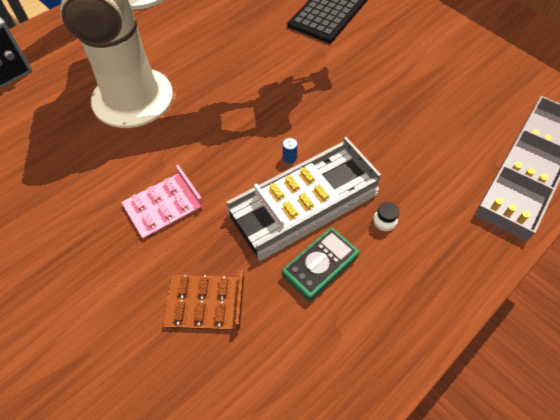

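View pics/top0.png

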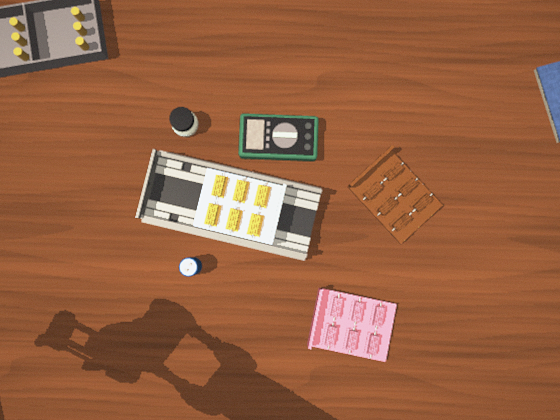

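The scene view shows the white board with brass resistors on the chassis at about (300,190). Its wall is at upper right (360,160), the meter at (320,262), the jar at (386,217) and the blue capacitor at (290,150). In the top view the wall is on the left (148,185), so the push goes left (world +y). I'll enlarge the top view to pick points.

Run:
```python
import cv2,pickle
s=pickle.load(open("top.pkl","rb"))["image"][140:270,130:330,::-1]
cv2.imwrite("pics/topc.png",cv2.resize(s,None,fx=4,fy=4,interpolation=cv2.INTER_CUBIC))
```

```text
(no output)
```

View pics/topc.png

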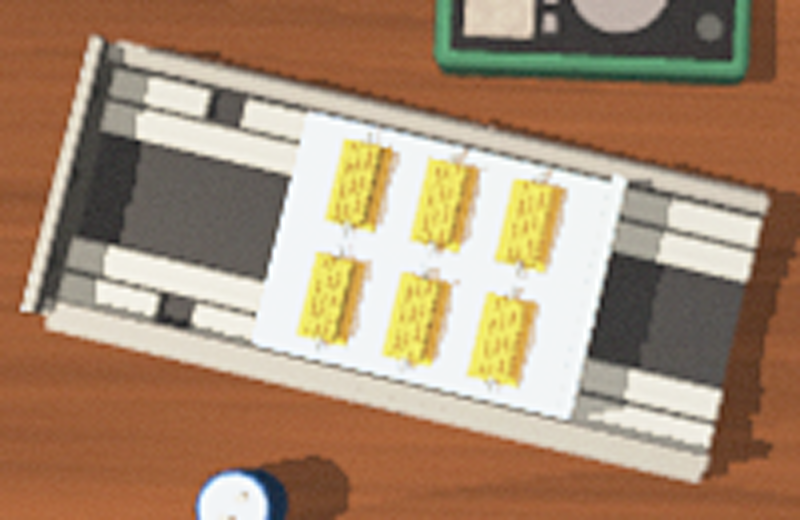

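The crop shows: notches at (228,107) and (176,310), the board's front corners at (307,112) and (254,346), the flange top's outer corners at (627,178) and (572,418), and the strips' -y ends at about (760,228) and (709,448).

```bash
cat > h.py <<'E'
import numpy as np
def cast(s,u,v,z):
    f=210/np.tan(np.radians(s["vertical_fov"])/2);T=s["extrinsics"]
    d=T[:3,:3]@np.array([(u-s["cx"])/f,-(v-s["cy"])/f,-1]);o=T[:3,3]
    return o+d*(z-o[2])/d[2]
E
python3 - <<'E'
import pickle,numpy as np
from h import cast
s=pickle.load(open("top.pkl","rb"))
P={}
for n,u,v,z in [("n+",228,107,.042),("n-",176,310,.042),("f+",307,112,.056),("f-",254,346,.056),("r+",627,178,.086),("r-",572,418,.086),("w+",97,38,.075),("w-",25,308,.075),
 ("g+",768,198,.061),("g-",700,478,.061),("cap",235,500,.06),("s+",760,222,.042),("s-",709,448,.042)]:
    P[n]=cast(s,130+u/4,140+v/4,z);print(n,P[n].round(4))
D=lambda a,b:print(a,b,np.linalg.norm((P[a]-P[b])[:2]).round(4),np.degrees(np.arctan2(*(P[a]-P[b])[1::-1])).round(2))
for a,b in["n+ n-","f+ f-","r+ r-","w+ w-","g+ g-","f+ r+","f- r-","n+ s+","n- s-"]and[x.split() for x in["n+ n-","f+ f-","r+ r-","w+ w-","g+ g-","f+ r+","f- r-","n+ s+","n- s-","w+ g+","w- g-"]]:D(a,b)
m=lambda a,b:(P[a]+P[b])/2
for a,b in[("n+","n-"),("f+","f-"),("r+","r-"),("w+","w-"),("g+","g-")]:print(a,m(a,b).round(4))
E
```

```text
n+ [0.6247 0.1696 0.042 ]
n- [0.5292 0.1898 0.042 ]
f+ [0.6212 0.1306 0.056 ]
f- [0.513  0.1506 0.056 ]
r+ [ 0.5912 -0.0167  0.086 ]
r- [0.4844 0.0045 0.086 ]
w+ [0.6492 0.2239 0.075 ]
w- [0.5264 0.2506 0.075 ]
g+ [ 0.587  -0.0815  0.061 ]
g- [ 0.4592 -0.0538  0.061 ]
cap [0.4431 0.1558 0.06  ]
s+ [ 0.5779 -0.0797  0.042 ]
s- [ 0.4727 -0.0586  0.042 ]
n+ n- 0.0976 -11.98
f+ f- 0.11 -10.52
r+ r- 0.1089 -11.24
w+ w- 0.1257 -12.29
g+ g- 0.1307 -12.23
f+ r+ 0.1503 78.47
f- r- 0.1489 78.91
n+ s+ 0.2536 79.38
n- s- 0.2548 77.19
w+ g+ 0.3116 78.48
w- g- 0.3117 77.56
n+ [0.5769 0.1797 0.042 ]
f+ [0.5671 0.1406 0.056 ]
r+ [ 0.5378 -0.0061  0.086 ]
w+ [0.5878 0.2372 0.075 ]
g+ [ 0.5231 -0.0676  0.061 ]
```

Sizes agree with those given: notch spacing 98 (98 expected), plate 110 × 150. The chassis y axis points at about 78° in world, the seat is at (0.5655, 0.126) and the board is about 60 mm short. Next I'll turn the shut jaws across the push direction (yaw −12°) and hover behind the flange.

Call:
arm_command:
  hand: [1, 1, 1, 1, 1, 1, 1, 1, 1, 1, 1, 1, 1, 1, 1, 1, 1, 1, 1, 1]
  delta_pos:
    - [-2, 0, -2.6]
    - [-4, 0, -5.2]
    - [-6, 0, -7.8]
    - [-8, 0, -10.4]
    - [-10.2, 0, -13.1]
    - [-12.4, 0, -15.9]
    - [-14.6, 0, -18.8]
    - [-16.8, 0, -21.6]
    - [-19, 0, -24.4]
    - [-21.2, 0, -27.3]
    - [-23.4, 0, -30.1]
    - [-25.6, 0, -32.9]
    - [-27.8, 0, -35.8]
    - [-30, 0, -38.6]
    - [-32.2, 0, -41.5]
    - [-34.4, 0, -44.3]
    - [-36.6, 0, -47.1]
    - [-38.6, 0, -49.8]
    - [-38.6, 0, -49.8]
    - [-38.6, 0, -49.8]
  roll: [0.1, 0.2, 0.3, 0.4, 0.5, 0.6, 0.7, 0.8, 0.9, 1.0, 1.1, 1.2, 1.3, 1.349, 1.349, 1.349, 1.349, 1.349, 1.349, 1.349]
  grip_force: 20

```text
time: 1.77
ee_pos: [0.5313, -0.0374, 0.1818]
ee_rot: [-90.0, 0.1, -12.1]
force: [0.5, 1.0, -0.4]
finger_gap: 0.0003
```

Call:
arm_command:
  hand: [1, 1, 1, 1, 1, 1, 1, 1]
  delta_pos:
    - [0, 2, 0]
    - [0, 4, 0]
    - [0, 6, 0]
    - [0, 8, 0]
    - [0, 10, 0]
    - [0, 11, 0]
    - [0, 11.8, 0]
    - [0, 11.8, 0]
  roll: [0, 0, 0, 0, 0, 0, 0, 0]

```text
time: 2.43
ee_pos: [0.5301, -0.0352, 0.0631]
ee_rot: [-90.0, 0.2, -11.9]
force: [-0.8, -0.0, 0.0]
finger_gap: 0.0004
```

Run:
```python
from bench import env
import cv2,numpy as np
a=env.snapshot("scene")["image"][120:270,200:400,::-1]
b=env.snapshot("wrist")["image"][:,:,::-1]
a=cv2.resize(a,(560,420),interpolation=cv2.INTER_CUBIC)
cv2.imwrite("pics/b1.png",cv2.resize(np.hstack([a,b]),(800,300)))
```

```text
(no output)
```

View pics/b1.png

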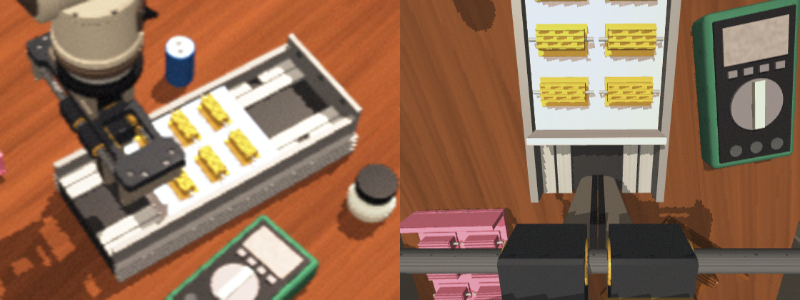

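The shut fingers sit centred behind the flange, inside the guides, with a small gap; bystanders are clear. I'll approach slowly.

Call:
arm_command:
  hand: [1, 1, 1, 1, 1, 1, 1, 1, 1, 1, 1, 1]
  delta_pos:
    - [0, 0, 0.3]
    - [0, 0, 0.6]
    - [0, 0, 0.9]
    - [0, 0, 1.2]
    - [0, 0, 1.4]
    - [0, 0, 1.6]
    - [0, 0, 1.8]
    - [0, 0, 2.0]
    - [0, 0, 2.2]
    - [0, 0, 2.4]
    - [0, 0, 2.6]
    - [0, 0, 2.8]
  roll: [0, 0, 0, 0, 0, 0, 0, 0, 0, 0, 0, 0]

```text
time: 3.53
ee_pos: [0.5373, -0.0087, 0.0645]
ee_rot: [-90.0, 0.0, -12.0]
force: [-1.1, 1.4, 0.1]
finger_gap: 0.0004
```

Call:
arm_command:
  hand: [1, 1, 1, 1, 1, 1, 1, 1]
  delta_pos:
    - [0, 0, 0.2]
    - [0, 0, 0.4]
    - [0, 0, 0.6]
    - [0, 0, 0.8]
    - [0, 0, 1.0]
    - [0, 0, 1.2]
    - [0, 0, 1.4]
    - [0, 0, 1.6]
  roll: [0, 0, 0, 0, 0, 0, 0, 0]

```text
time: 4.2
ee_pos: [0.5406, 0.007, 0.0645]
ee_rot: [-90.0, -0.0, -12.0]
force: [-0.4, -0.1, 0.0]
finger_gap: 0.0009
```

```bash
cat > m.py <<'E'
from bench import env
import cv2,numpy as np,sys
from h import cast
s=env.snapshot("top");im=s["image"];f=lambda p:cast(s,p[0],p[1],.056)
hsv=cv2.cvtColor(im,cv2.COLOR_RGB2HSV)
m=cv2.inRange(hsv,(22,150,120),(35,255,255));m[:140]=0;m[280:]=0;m[:,:140]=0;m[:,330:]=0
n,l,st,c=cv2.connectedComponentsWithStats(m)
for i in range(1,n):
    if st[i,4]>40:print(st[i,4],c[i].round(1),cast(s,*c[i],.068).round(4))
cv2.imwrite(sys.argv[1],np.hstack([cv2.resize(im[140:270,130:330,::-1],(400,260),interpolation=cv2.INTER_CUBIC),cv2.resize(env.snapshot("wrist")["image"][:300,:,::-1],(400,260))]))
print(env.get_obs()["force"].round(1))
E
python3 m.py pics/c1.png
python3 - <<'E'
import pickle,cv2
from h import cast
s=pickle.load(open("top.pkl","rb"));hsv=cv2.cvtColor(s["image"],cv2.COLOR_RGB2HSV)
m=cv2.inRange(hsv,(22,150,120),(35,255,255));m[:140]=0;m[280:]=0;m[:,:140]=0;m[:,330:]=0
n,l,st,c=cv2.connectedComponentsWithStats(m)
for i in range(1,n):
    if st[i,4]>40:print("start",st[i,4],c[i].round(1),cast(s,*c[i],.068).round(4))
E
```

```text
[ 0.3 -0.   0.5]
start 84 [219.3 187. ] [0.5853 0.1048 0.068 ]
start 60 [262.4 198.5] [0.5668 0.0262 0.068 ]
```

View pics/c1.png

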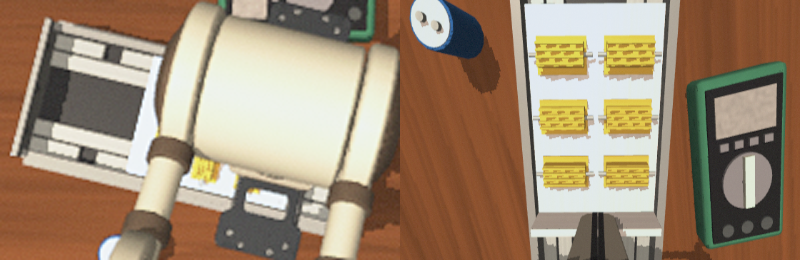

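The board's front edge hasn't moved (2x crop corner (128,170)), yet the TCP should already be past the flange. I'll take a closer look before going on.

Run:
```python
from bench import env
import cv2,numpy as np
a=env.snapshot("scene")["image"][140:250,215:365,::-1]
w=env.snapshot("wrist");import pickle;pickle.dump(w,open("w.pkl","wb"))
b=w["image"][180:420,140:420,::-1]
t=env.snapshot("top")["image"][140:270,130:230,::-1]
r=lambda x,h:cv2.resize(x,(int(x.shape[1]*h/x.shape[0]),h),interpolation=cv2.INTER_CUBIC)
top=np.hstack([r(a,300),r(b,300)]);print(top.shape)
c=r(t,290);C=np.zeros((290,top.shape[1],3),np.uint8);C[:,:c.shape[1]]=c
s0=cv2.imread("pics/top0.png")[140:270,130:230];c=r(s0,290);C[:,300:300+c.shape[1]]=c
cv2.imwrite("pics/d1.png",np.vstack([top,C]))
print(w["vertical_fov"],w["extrinsics"].round(3))
```

```text
(300, 759, 3)
63.91251524337121 [[ 0.978  0.198  0.062  0.558]
 [-0.207  0.934  0.292  0.089]
 [ 0.    -0.298  0.954  0.267]
 [ 0.     0.     0.     1.   ]]
```

View pics/d1.png

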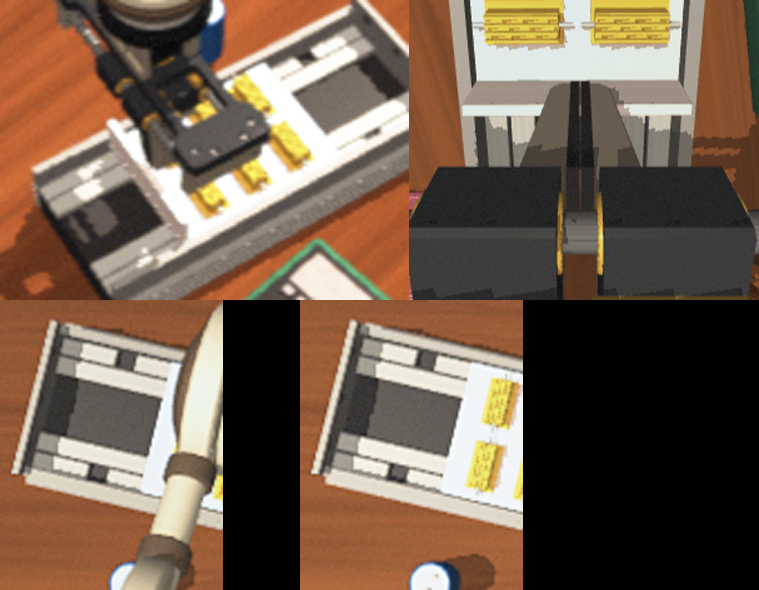

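Run:
```python
import pickle,numpy as np
from bench import env
w=pickle.load(open("w.pkl","rb"));s=pickle.load(open("scene.pkl","rb"))
def proj(s,p):
    f=210/np.tan(np.radians(s["vertical_fov"])/2);c=np.linalg.inv(s["extrinsics"])@np.r_[p,1]
    return np.round([s["cx"]-f*c[0]/c[2],s["cy"]+f*c[1]/c[2]],1)
o=env.get_obs();print(o["ee_pos"],o["force"].round(1))
crop=lambda q:((q[0]-140)*1.25+409,(q[1]-180)*1.25)
cs=lambda q:((q[0]-215)*2.727,(q[1]-140)*2.727)
for n,p in dict(tcp=o["ee_pos"],rp=[.5912,-.0167,.086],rm=[.4844,.0045,.086],rp56=[.5912,-.0167,.056],gp=[.587,-.0815,.061],gm=[.4592,-.0538,.061]).items():
    print(n,np.round(crop(proj(w,p))),np.round(cs(proj(s,p))))
```

```text
[0.54054321 0.00674804 0.06448732] [-0.1  0.   0.6]
tcp [580.  72.] [160. 181.]
rp [693. 114.] [184. 225.]
rm [466. 116.] [108. 124.]
rp56 [679.  87.] [184. 245.]
gp [689. 192.] [117. 291.]
gm [464. 191.] [ 33. 166.]
```

The finger appears to be above or past the flange while the board hasn't moved, so either the tip is higher than the reported z or it passed over the top. I'll lift, back off and check the real tip height against the reported pose.

Call:
arm_command:
  hand: [1, 1, 1, 1, 1, 1, 1, 1, 1, 1, 1, 1, 1, 1]
  delta_pos:
    - [0, -0.5, 0]
    - [0, -1.5, 0]
    - [0, -3, 0]
    - [0, -5, 0]
    - [0, -5, 0]
    - [0, -5, -2]
    - [0, -5, -4]
    - [0, -5, -5.5]
    - [0, -5, -5.5]
    - [0, -4, -5.5]
    - [0, -2, -5.5]
    - [0, -1, -5.5]
    - [0, 0, -5.5]
    - [0, 0, -5.5]
  roll: [0, 0, 0, 0, 0, 0, 0, 0, 0, 0, 0, 0, 0, 0]

```text
time: 5.62
ee_pos: [0.5271, -0.0457, 0.0616]
ee_rot: [-90.0, 0.3, -11.9]
force: [-0.7, 0.3, -0.7]
finger_gap: 0.0006
```

Run:
```python
from bench import env
import cv2,numpy as np
s=env.snapshot("scene");w=env.snapshot("wrist")
o=env.get_obs();p=o["ee_pos"]
def proj(s,p):
    f=210/np.tan(np.radians(s["vertical_fov"])/2);c=np.linalg.inv(s["extrinsics"])@np.r_[p,1]
    return np.array([s["cx"]-f*c[0]/c[2],s["cy"]+f*c[1]/c[2]])
A=cv2.resize(s["image"][160:260,215:315,::-1],(500,500),interpolation=cv2.INTER_CUBIC)
for dz,c in((0,(0,0,255)),(.025,(255,0,0))):
    q=(proj(s,p+[0,0,dz])-[215,160])*5;print(q);cv2.circle(A,tuple(int(v) for v in q),4,c,1)
B=w["image"][160:360,220:340,::-1].copy();B=cv2.resize(B,(300,500),interpolation=cv2.INTER_CUBIC)
for dz,c in((0,(0,0,255)),(.025,(255,0,0))):
    q=(proj(w,p+[0,0,dz])-[220,160])*2.5;print(q);cv2.circle(B,tuple(int(v) for v in q),4,c,1)
cv2.imwrite("pics/e1.png",np.hstack([A,B]));print(p,o["force"].round(1))
```

```text
[182.23827571 289.88074706]
[179.01058168 258.45521841]
[145.08645475 196.25358334]
[145.2582691  238.32699766]
[ 0.52898016 -0.04653074  0.06413432] [ 0.7 -0.3 -0. ]
```

View pics/e1.png

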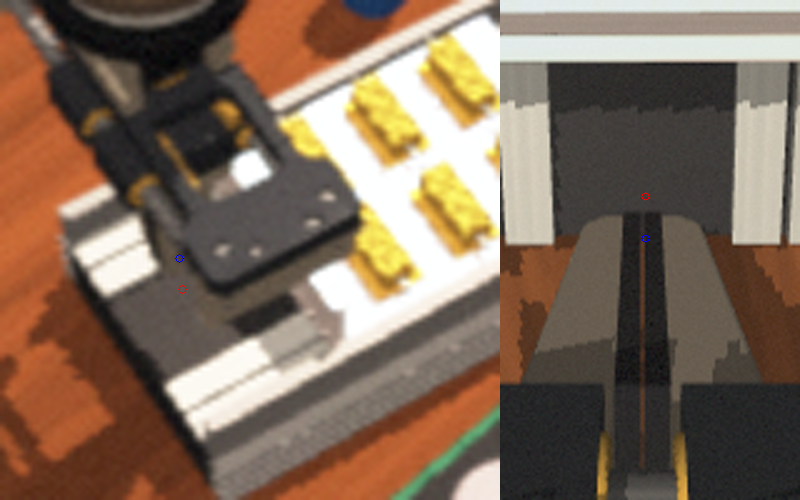

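The wrist view shows the tip (row 213) short of the reported point (red, row 196), which suggests the real tip is higher than reported. Lowering is safe because the floor between the strips is at 36 mm. I'll lower slowly and feel.

Call:
arm_command:
  hand: [1, 1, 1, 1, 1, 1, 1, 1, 1]
  delta_pos:
    - [0, 0.3, 0]
    - [0, 0.6, 0]
    - [0, 0.9, 0]
    - [0, 1.2, 0]
    - [0, 1.4, 0]
    - [0, 1.6, 0]
    - [0, 1.8, 0]
    - [0, 1.8, 0]
    - [0, 1.8, 0]
  roll: [0, 0, 0, 0, 0, 0, 0, 0, 0]

```text
time: 6.47
ee_pos: [0.5291, -0.047, 0.0464]
ee_rot: [-90.0, 0.0, -12.0]
force: [-0.1, -0.0, 0.6]
finger_gap: 0.0004
```

Run:
```python
from bench import env
import cv2,numpy as np
s=env.snapshot("scene");o=env.get_obs();p=o["ee_pos"];print(p,o["force"].round(1))
T=s["extrinsics"];f=210/np.tan(np.radians(s["vertical_fov"])/2)
def proj(p):
    c=np.linalg.inv(T)@np.r_[p,1];return np.array([s["cx"]-f*c[0]/c[2],s["cy"]+f*c[1]/c[2]])
A=s["image"][180:250,225:305,::-1];A=(255*(A/255.)**.5).astype(np.uint8)
print((proj(p)-[225,180])*8,(proj(p+[0,0,.05])-[225,180])*8)
cv2.imwrite("pics/f1.png",cv2.resize(A,None,fx=8,fy=8,interpolation=cv2.INTER_CUBIC))
```

```text
[ 0.52918778 -0.04704413  0.04653421] [0.2 0.6 0.7]
[214.17461417 339.57614586] [203.89033878 239.91252745]
```

View pics/f1.png

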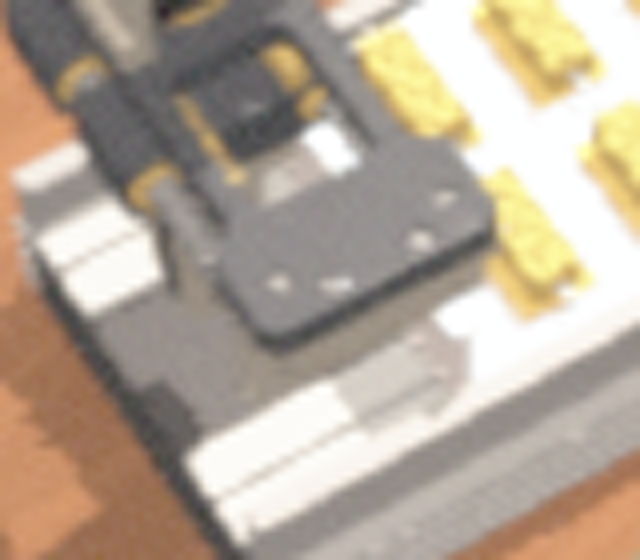

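The fingertip is at the reported place after all (finger seen at (180–270, 250–390)). I'll push from this lower height and watch the force.

Call:
arm_command:
  hand: [1, 1, 1, 1, 1, 1, 1, 1, 1, 1, 1, 1, 1, 1]
  delta_pos:
    - [0, 0, 0.3]
    - [0, 0, 0.6]
    - [0, 0, 0.9]
    - [0, 0, 1.2]
    - [0, 0, 1.5]
    - [0, 0, 1.8]
    - [0, 0, 2.1]
    - [0, 0, 2.4]
    - [0, 0, 2.7]
    - [0, 0, 3.0]
    - [0, 0, 3.2]
    - [0, 0, 3.4]
    - [0, 0, 3.6]
    - [0, 0, 3.8]
  roll: [0, 0, 0, 0, 0, 0, 0, 0, 0, 0, 0, 0, 0, 0]

```text
time: 7.68
ee_pos: [0.537, -0.0108, 0.0465]
ee_rot: [-90.1, -0.0, -12.0]
force: [-1.5, -5.0, 0.3]
finger_gap: 0.0006
```

Call:
arm_command:
  hand: [1, 1, 1, 1, 1, 1, 1, 1, 1, 1]
  delta_pos:
    - [0, 0, 0.2]
    - [0, 0, 0.4]
    - [0, 0, 0.6]
    - [0, 0, 0.8]
    - [0, 0, 1.0]
    - [0, 0, 1.2]
    - [0, 0, 1.4]
    - [0, 0, 1.6]
    - [0, 0, 1.8]
    - [0, 0, 2.0]
  roll: [0, 0, 0, 0, 0, 0, 0, 0, 0, 0]

```text
time: 8.52
ee_pos: [0.5412, 0.0098, 0.0465]
ee_rot: [-90.0, 0.0, -12.0]
force: [-1.6, -5.2, 0.1]
finger_gap: 0.0006
```

Run:
```python
from bench import env
import cv2,numpy as np
s=env.snapshot("top");w=env.snapshot("wrist")
r=lambda x,h:cv2.resize(x,(int(x.shape[1]*h/x.shape[0]),h),interpolation=cv2.INTER_CUBIC)
cv2.imwrite("pics/g1.png",np.hstack([r(s["image"][140:270,130:230,::-1],520),r(w["image"][100:400,150:380,::-1],520)]))
o=env.get_obs();print(o["ee_pos"],o["force"].round(1))
```

```text
[0.54123966 0.01022137 0.04648907] [-0.9 -2.9  0.7]
```

View pics/g1.png

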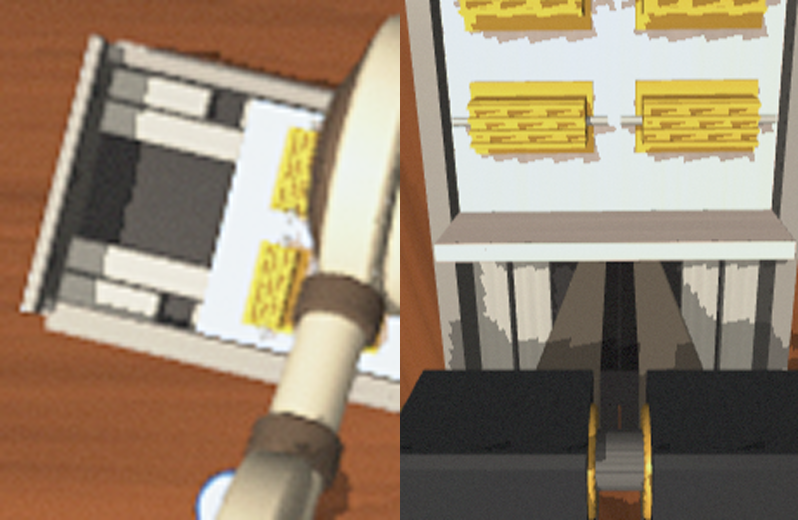

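The board is now sliding under about 5 N with the finger behind the flange. The front edge has moved from (307,112) to (247,100), about 28 mm, leaving about 32 mm to go.

Call:
arm_command:
  hand: [1, 1, 1, 1, 1, 1, 1, 1, 1, 1, 1, 1, 1]
  delta_pos:
    - [0, 0, 0.2]
    - [0, 0, 0.4]
    - [0, 0, 0.6]
    - [0, 0, 0.8]
    - [0, 0, 1.0]
    - [0, 0, 1.2]
    - [0, 0, 1.4]
    - [0, 0, 1.6]
    - [0, 0, 1.8]
    - [0, 0, 2.0]
    - [0, 0, 2.2]
    - [0, 0, 2.4]
    - [0, 0, 2.6]
  roll: [0, 0, 0, 0, 0, 0, 0, 0, 0, 0, 0, 0, 0]

```text
time: 9.7
ee_pos: [0.5465, 0.0351, 0.0465]
ee_rot: [-90.0, 0.0, -12.0]
force: [-0.6, -5.0, -0.2]
finger_gap: 0.0003
```

Call:
arm_command:
  hand: [1, 1, 1]
  delta_pos:
    - [0, 0, 0.1]
    - [0, 0, 0.2]
    - [0, 0, 0.3]
  roll: [0, 0, 0]

```text
time: 9.95
ee_pos: [0.5471, 0.038, 0.0465]
ee_rot: [-90.0, 0.0, -12.0]
force: [-0.5, -5.6, -0.1]
finger_gap: 0.0007
```

Call:
arm_command:
  hand: [1, 1]
  delta_pos:
    - [0, 0, 0.1]
    - [0, 0, 0.2]
  roll: [0, 0]

```text
time: 10.12
ee_pos: [0.5477, 0.04, 0.0465]
ee_rot: [-90.0, -0.0, -12.0]
force: [1.1, -3.4, -0.6]
finger_gap: 0.0002
```

Call:
arm_command:
  hand: [1, 1]
  delta_pos:
    - [0, 0, 0.1]
    - [0, 0, 0.2]
  roll: [0, 0]

```text
time: 10.28
ee_pos: [0.5479, 0.0421, 0.0465]
ee_rot: [-90.0, 0.0, -12.0]
force: [-0.1, -4.5, -0.5]
finger_gap: 0.0005
```

Call:
arm_command:
  hand: [1, 1]
  delta_pos:
    - [0, 0, 0.1]
    - [0, 0, 0.1]
  roll: [0, 0]

```text
time: 10.45
ee_pos: [0.5481, 0.0431, 0.0464]
ee_rot: [-90.0, 0.0, -12.0]
force: [-1.7, -4.6, -0.1]
finger_gap: 0.0004
```

Call:
arm_command:
  hand: [1, 1]
  delta_pos:
    - [0, 0, 0.1]
    - [0, 0, 0.1]
  roll: [0, 0]

```text
time: 10.62
ee_pos: [0.5483, 0.044, 0.0464]
ee_rot: [-90.0, 0.0, -12.0]
force: [-1.2, -3.5, 0.3]
finger_gap: 0.0003
```

Call:
arm_command:
  hand: [1, 1]
  delta_pos:
    - [0, 0, 0.1]
    - [0, 0, 0.1]
  roll: [0, 0]

```text
time: 10.78
ee_pos: [0.5486, 0.045, 0.0465]
ee_rot: [-90.0, 0.0, -12.0]
force: [-1.4, -4.5, -0.2]
finger_gap: 0.0001
```

Run:
```python
from bench import env
import cv2,numpy as np
s=env.snapshot("top");w=env.snapshot("wrist");c=env.snapshot("scene")
r=lambda x,h:cv2.resize(x,(int(x.shape[1]*h/x.shape[0]),h),interpolation=cv2.INTER_CUBIC)
a=r(s["image"][140:240,130:210,::-1],300);b=r(w["image"][150:400,130:420,::-1],300);d=r(c["image"][130:250,225:390,::-1],290)
R=np.zeros((600,800,3),np.uint8)
R[:300,:a.shape[1]]=a;R[:300,250:250+b.shape[1]]=b;R[305:595,:d.shape[1]]=d
e=r(w["image"][0:210,130:400,::-1],290);R[305:595,420:420+e.shape[1]]=e
cv2.imwrite("pics/i1.png",R);print(env.get_obs()["force"].round(1))
```

```text
[-1.3 -4.1 -1.1]
```

View pics/i1.png

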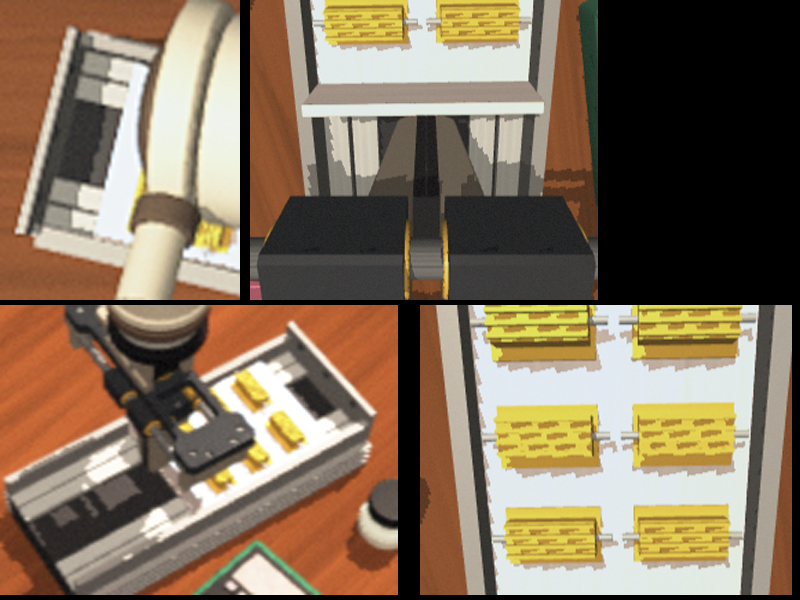

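Compared with the earlier wrist view, the flange's top edge is narrower (200 vs about 210 px) and about 5 px higher in the image. That means the board is about 6–8 mm lower relative to the hand, so it has dropped. I'll stop, back away and lift.

Call:
arm_command:
  hand: [1, 1, 1, 1, 1, 1, 1, 1, 1, 1, 1, 1, 1, 1, 1, 1, 1, 1]
  delta_pos:
    - [0, 0, -0.3]
    - [0, 0, -1]
    - [0, 0, -2.5]
    - [0, 0, -4]
    - [0, 0, -5]
    - [0, -1, -5]
    - [0, -4, -5]
    - [0, -8, -5]
    - [0, -12, -5]
    - [0, -15, -6]
    - [0, -17, -8]
    - [0, -17, -11]
    - [0, -17, -15]
    - [0, -17, -19]
    - [0, -17, -23]
    - [0, -17, -25]
    - [0, -17, -26]
    - [0, -17, -26]
  roll: [0, 0, 0, 0, 0, 0, 0, 0, 0, 0, 0, 0, 0, 0, 0, 0, 0, 0]

```text
time: 12.43
ee_pos: [0.4947, -0.2106, 0.2171]
ee_rot: [-90.0, -0.0, -12.1]
force: [-1.2, 0.3, -0.6]
finger_gap: 0.0003
```

Run:
```python
from bench import env
import cv2,numpy as np,pickle
s=env.snapshot("top");pickle.dump(s,open("top2.pkl","wb"));c=env.snapshot("scene")
r=lambda x,h:cv2.resize(x,(int(x.shape[1]*h/x.shape[0]),h),interpolation=cv2.INTER_CUBIC)
a=cv2.resize(s["image"][140:270,130:330,::-1],None,fx=4,fy=4,interpolation=cv2.INTER_CUBIC)
cv2.imwrite("pics/j1.png",a);o=env.get_obs();print(o["force"].round(1),o["ee_pos"])
```

```text
[ 0.9  0.5 -0.7] [ 0.49513607 -0.208244    0.21680889]
```

View pics/j1.png

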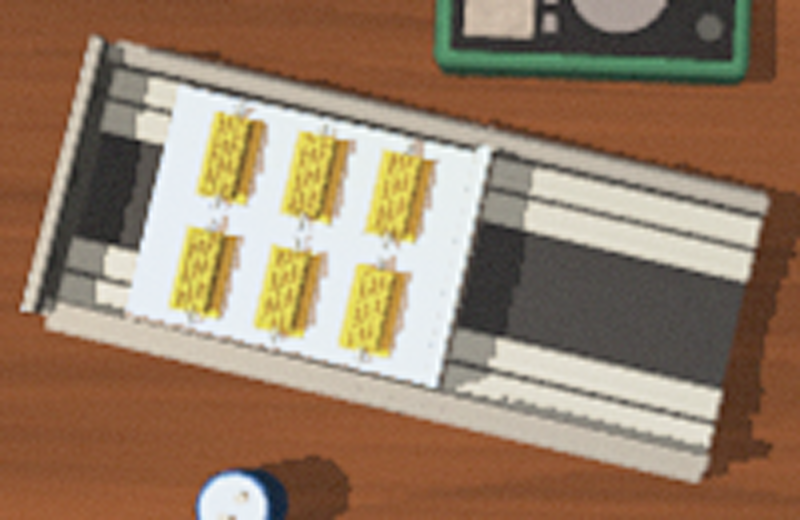

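Run:
```python
from bench import env
import cv2,numpy as np,pickle
from h import cast
t2=pickle.load(open("top2.pkl","rb"))
for z in(.056,.05):
    F=(cast(t2,130+178/4,140+88/4,z)+cast(t2,130+128/4,140+320/4,z))/2
    R=(cast(t2,130+490/4,140+150/4,z+.03)+cast(t2,130+440/4,140+388/4,z+.03))/2
    d=(F+R)[:2]/2-[.5655,.1259];a=np.radians(12)
    print(z,"offset x,y mm",1e3*np.array([d@[np.cos(a),-np.sin(a)],d@[np.sin(a),np.cos(a)]]).round(4),"yaw",np.degrees(np.arctan2(*(F-R)[:2])).round(2))
def yc(s,lo,hi):
    h=cv2.cvtColor(s["image"],cv2.COLOR_RGB2HSV);m=cv2.inRange(h,(20,110,110),(36,255,255))
    k=np.zeros_like(m);k[lo[1]:hi[1],lo[0]:hi[0]]=1;m*=k
    c,(w,hh),_=cv2.minAreaRect(cv2.findNonZero(m));M=cv2.moments(m,True)
    return np.array([M["m10"],M["m01"]])/M["m00"],M["m00"],c
def tri(a,b,pa,pb):
    oa,da=cast(a,*pa,0),None
    A=a["extrinsics"][:3,3];B=b["extrinsics"][:3,3];u=cast(a,*pa,0)-A;v=cast(b,*pb,0)-B
    u/=np.linalg.norm(u);v/=np.linalg.norm(v)
    l=np.linalg.lstsq(np.c_[u,-v],B-A,rcond=None)[0];p,q=A+l[0]*u,B+l[1]*v
    return (p+q)/2,np.linalg.norm(p-q)
s2=env.snapshot("scene")
cv2.imwrite("pics/k1.png",cv2.resize(s2["image"][120:270,210:400,::-1],None,fx=4,fy=4,interpolation=cv2.INTER_CUBIC))
for n,t,s in(("before",pickle.load(open("top.pkl","rb")),pickle.load(open("scene.pkl","rb"))),("after",t2,s2)):
    a=yc(t,(140,150),(320,260));b=yc(s,(225,140),(385,255))
    print(n,a[1],b[1],*[x.round(4) if hasattr(x,'round') else x for k in(0,2) for x in tri(t,s,a[k],b[k])])
```

```text
0.056 offset x,y mm [-2.7  0.1] yaw 10.89
0.05 offset x,y mm [-2.3  1.1] yaw 10.88
before 1377.0 637.0 [0.553  0.0707 0.065 ] 0.0021 [ 0.568   0.0869 -0.0365] 0.018
after 1282.0 621.0 [0.5643 0.1312 0.0579] 0.0037 [ 0.5728  0.1434 -0.0345] 0.0047
```

View pics/k1.png

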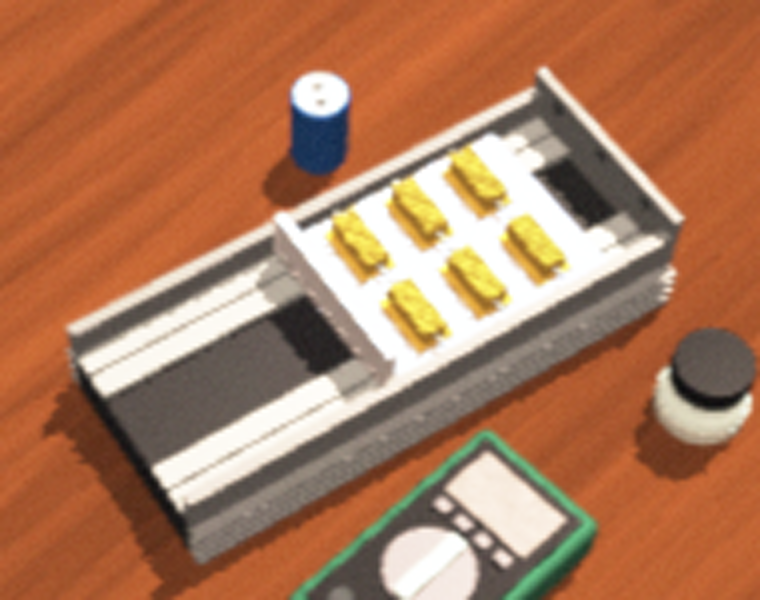

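The resistor centroid, triangulated from two views, moved 61 mm and is 7 mm lower. The board lies flat, the front of the notch area is covered, the bystanders look undisturbed and the hand is clear.

```bash
python3 -c "
from bench import env
env.finish_job();print(env.get_obs()['time'])"
```

```text
the job is handed in; nothing more can be done
the job is handed in; nothing more can be done
```

I slid the board about 61 mm along the rails with the shut fingers behind its rear flange, at readings of about 3.5–5.6 N. I stopped once it had dropped, backed the hand away and up, and handed the job in at about 12.5 s; no verdict was reported.

- **Last checks:** the resistors, triangulated from two views, ended 7 mm lower (6 mm expected). The board looks flat in the pictures, and its origin is about 1 mm along y from my estimated seat. The bystanders look undisturbed.
- **Drop not felt:** the force readings showed no clear change when it dropped. I recognised it from the wrist picture, where the flange sat lower relative to the hand.
- **Disagreements:**
  - **First pass:** with the tip reported at z ≈ 64 mm, below the flange top at 86 mm, the finger went past the flange line without force or moving the board. I never explained this. I lifted off and redid the push at z ≈ 46 mm.
  - **Sideways offset:** the final picture gives −2.3 mm against a 1.5 mm clearance. I put that down to measurement error.
  - **Yaw:** the board measured about 1° off the chassis, within the 0.05 rad limit.

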